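# Finger-check the keys along a plaster mould's rim

## Robot

A 7-joint arm with a two-finger parallel gripper is mounted at the origin on the work surface. World frame = base frame: x ahead of the robot, y to its left, z up, the work surface at z = 0. Lengths are in m, angles in degrees, forces in N, time in s.
With the tool pointing down it reaches from about 0.425 to 0.925 m from the base axis. Payload 6.8 kg.
Tool frame: the origin (TCP) lies between the finger pads, 19 mm behind the fingertips; this is the grasp point; z points along the fingers, y is the line along which they close (so a half turn about z gives the same grasp; the last joint's range is limited). The gripper opens to 88 mm and grips with 3 to 60 N. Pads are 20 mm wide; open, the fingers measure 115 mm over their backs; the gripper's body (75 mm by 178 mm) begins 61 mm behind the grasp point.
Start: joints at [67.603, 27.33, 1.283, 89.118, -0.659, 63.558, -4.761], TCP at [0.188, -0.648, 0.241] pointing down, gripper open.
Joint ranges: [-169.35, 169.35], [-19.33, 120.38], [-80.79, 83.38], [13.8, 139.57], [-78.32, 258.32], [9.67, 109.79], [-169.56, 169.56]. Speed limits (degrees/s): [136.94, 136.94, 180, 180, 180, 180, 180].

## Interface

Orientations are given as [roll, pitch, yaw] about the fixed x, y, z axes, in that order (R = Rz(yaw) Ry(pitch) Rx(roll)).
In Python, from plant import robot gives the robot as it stands. The module is installed in compiled form; this text tells all that it offers.
- The arm moves only by the tool apply_moves, never from a script. Its argument "steps" is a list of rows, each an object of numbers: "dx", "dy", "dz": the shift along the tool's x, y, z scaled (see below); "rx", "ry", "rz": the turn, a rotation vector about the tool's x, y, z scaled (see below). A call has exactly 8 rows; each row shifts and turns the commanded pose from where the row before left it, along the tool's axes as they then stand; what a row does not reach is not made up. The controller multiplies each number of a shift by 0.03 m and each number of a turn by 5 degrees. A row lasts 1/12 s, in which the tool goes at most 41.7 mm and 7.16 degrees, less where a joint would pass 70% of its speed; a pose out of reach is approached as far as the arm can. A call with a number of a shift or a turn outside -1 to 1 is refused whole. A call with a gripper value outside its range is refused whole. "gripper" is the closure in counts, from 0 (fully open) to 255 (shut), set as the call begins (left out, the last holds). The fingers move at their own pace and stop on an object; "force" is the grip in N (left out, the last holds). Time passes only in rows, so rows that do not move let the fingers close, or fill a call up. It gives the time, the measured TCP pose, the force, the opening and the grip force at its end, in the units of the state.
- robot.observe(): the state, without advancing time (a new reading comes with each control period).
- robot.snapshot(name): name is "scene" or "top" or "wrist"; returns a dict with "color" (384x512x3 uint8, blue, green, red), "intrinsics" (3x3 intrinsics, pixels), "k1" (the pictures are not rectified: a ray, as slopes to the right and down, at radius r is drawn at 1 + k1 r^2 times it, then the intrinsics apply), "R" (3x3) and "t" (3): a world point X has camera coordinates R X + t. Camera axes: x right, y down, z forward; pixel columns grow to the right and rows downward; lengths in m; the calibration is good to about 2 mm. A picture is of the moment at which its call begins. There is no depth.
- robot.close_job(): hands the job in; it is judged then, once.
The state is a dict: "time_s": time; "joint_pos": joint angles; "joint_vel": joint speeds; "joint_torque": joint torques, N m; "tcp_pos": TCP position; "eef_rot": TCP orientation; "contact_force": force on the tool from outside, world axes, zero at the start; "ft_torque": the same for the moment, N m; "grip_width": finger opening in m; "finger_force": force on a finger pad.
Only numpy, scipy, OpenCV 4.12 (cv2) and the standard library are available. Lean on these libraries where they do the work, as an engineer would, in place of code of your own. Each camera call takes 0.05 s, during which the arm holds its last target. There are 200 camera calls.

## Task

Check by touch the four plastic keys on the rim of the white plaster mould half lying on the bench scale: starting at the red key, follow the blue line round the rim with the fingertips, low over the line or brushing it, and touch each key in turn to the last one at the line's other end. Touch lightly, so that the sprung scale hardly dips, without picking up, pushing or tipping the mould. Leave everything else on the bench where it is, and finish with the hand clear.

Things in the scene. Friction and masses are not known exactly. Their poses are not given: they have to be found in the camera images.
- mould: white plaster mould half, 180 (x) x 160 (y) x 40 mm, about 0.9 kg, loose, face up on the scale's platter: rim 80 mm over the table, key tops 88 mm. Vase-shaped hollow, up to 72 mm wide, 26 mm deep, open at the -x end. A 3 mm blue line on the rim runs straight from key to key: red key, left rim (+y), far end (+x), right rim (-y), last key. Origin: centre of the underside, z up
- natch1_top (a point): top centre of key 1 along the line (red, the first): at x -60, y 60, z 48 mm in the mould's frame
- natch1: key (natch) 1: rounded plastic stud fixed in the mould, 23 mm across its foot, 12 mm across its flat top, 8 mm tall. Origin: centre of its foot
- natch2_top (a point): top centre of key 2 along the line (blue): at x 65, y 60, z 48 mm in the mould's frame
- natch2: key (natch) 2: rounded plastic stud fixed in the mould, 23 mm across its foot, 12 mm across its flat top, 8 mm tall. Origin: centre of its foot
- natch3_top (a point): top centre of key 3 along the line (blue): at x 65, y -60, z 48 mm in the mould's frame
- natch3: key (natch) 3: rounded plastic stud fixed in the mould, 23 mm across its foot, 12 mm across its flat top, 8 mm tall. Origin: centre of its foot
- natch4_top (a point): top centre of key 4 along the line (blue, the last): at x -60, y -60, z 48 mm in the mould's frame
- natch4: key (natch) 4: rounded plastic stud fixed in the mould, 23 mm across its foot, 12 mm across its flat top, 8 mm tall. Origin: centre of its foot
- line1 (a point): point of the blue line midway between keys 1 and 2, on the rim surface: at x 2.5, y 60, z 40 mm in the mould's frame
- line2 (a point): point of the blue line midway between keys 2 and 3, on the rim surface: at x 65, y 0, z 40 mm in the mould's frame
- line3 (a point): point of the blue line midway between keys 3 and 4, on the rim surface: at x 2.5, y -60, z 40 mm in the mould's frame
- platter (a joint): how far the scale's sprung platter has sunk, in m: 0 at rest, grows downwards to at most 0.014. It starts to give at about 0.5 to 2.5 N on the mould and then sinks 1 mm for each further 1.2 N
- platter_top (a point): centre of the top of the scale's steel platter (196 x 176 mm), 40 mm over the table at rest; the scale itself is fixed
- mate: second plaster mould half, grey-white, 180 x 160 x 40 mm, with four flat grey discs and no coloured keys; lies on a wooden rest 38 mm high. Leave alone. Origin: centre of its underside
- brush: small flat brush, 170 mm, lying between the two moulds. Leave alone. Origin: underside
- scraper: scraper with a handle, 200 mm, lying near the robot on its right. Leave alone. Origin: underside
- beaker: white ceramic beaker, 72 mm across, 85 mm tall, at the back. Leave alone. Origin: centre of its underside
- bowl: terracotta bowl, 120 mm across, 50 mm tall, on the left. Leave alone. Origin: centre of its underside
- soapjar: jar with blue cap, 64 mm across, 80 mm tall, on the right. Leave alone. Origin: centre of its underside
- plug: turned wooden pouring plug, 42 mm across, 66 mm tall, standing between the moulds on the robot's side. Leave alone. Origin: centre of its underside
There are look-alikes about, which are no part of the job. Leave any yellow look-alike of the mould alone.

How it is judged:
By the outcome, as a careful person would: the job done as asked, in the order asked, and still so for the second after the job is handed in, with the robot touching nothing.
It also fails if it takes over 54 s, if anything falls off the work surface, if the arm or the gripper's body presses on something with over 40 N, if the wrist force passes 120 N, or if a joint passes its speed limit or range.

## Working session

There is one attempt and no reset: what is moved stays moved. The work goes in short steps, Python scripts to look and compute and a tool call to move; the robot and the scene stay as the last step left them, time stands still between calls to the robot, and variables do not carry over. Pictures are saved under pics/ and viewed, at most 10 in all, crops included, and the job is handed in when it is done.

Besides the shell and the picture viewer there is one more tool, called after "Call:" by a JSON object that holds its "api" and its "payload", one argument or row to a line. apply_moves: Moves the arm, as the interface text tells. Shifts and turns lie within -1 to 1; 1 stands for 0.03 m of shift or 5 degrees of turn. Its arguments: {"type":"object","properties":{"steps":{"type":"array"},"gripper":{"type":"number"},"force":{"type":"number"}},"required":["steps"]}

```bash
mkdir -p pics
python3 - <<'E'
from plant import robot
import cv2,numpy as np
for n in("scene","top"):
    s=robot.snapshot(n); cv2.imwrite(f"pics/{n}0.png",s["color"]); np.savez(f"{n}0.npz",**s)
    print(n,s["intrinsics"],s["k1"],s["R"],s["t"])
print(robot.observe())
E
```

```text
scene [[378.45085758   0.         258.55631961]
 [  0.         378.45085758 187.84045419]
 [  0.           0.           1.        ]] 0.02233268739047646 [[-0.1480235   0.98893395 -0.00993381]
 [ 0.61911543  0.08482696 -0.78070511]
 [-0.77122314 -0.12171287 -0.62482065]] [ 0.09028021 -0.22428869  1.65877878]
top [[350.51739661   0.         256.02758007]
 [  0.         350.51739661 191.79292678]
 [  0.           0.           1.        ]] -0.04234113189371851 [[ 0.01535232 -0.99985174  0.00779775]
 [-0.98781444 -0.01637455 -0.15477243]
 [ 0.15487717 -0.00532662 -0.98791937]] [-0.02021863  0.49144864  1.14357622]
{'time_s': 0.1, 'joint_pos': array([67.60190519, 27.36971557,  1.27982555, 89.1679018 , -0.65801031,
       63.55775026, -4.76148463]), 'joint_vel': array([-0.06267708, -0.0038951 , -0.02742233, -0.10334255,  0.00353991,
        0.14761247,  0.05129343]), 'joint_torque': array([ 4.14951704e-03, -5.84088099e+01,  1.54000193e+00, -2.73314470e+01,
       -5.41963626e-02,  1.30615931e-02,  1.07012990e-06]), 'tcp_pos': array([ 0.18823057, -0.64773117,  0.24052951]), 'eef_rot': array([-1.79912248e+02,  6.92593234e-03,  1.62060917e+01]), 'contact_force': array([-0.2715896 ,  0.84545931, -0.57151584]), 'ft_torque': array([0.01208043, 0.01121145, 0.06193323]), 'finger_force': 0.0, 'grip_width': 0.08816898562440204}
```

View pics/top0.png

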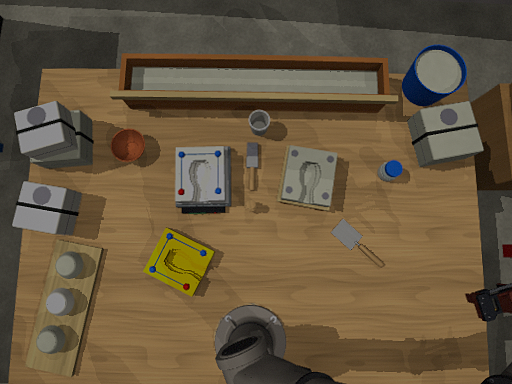

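View pics/scene0.png

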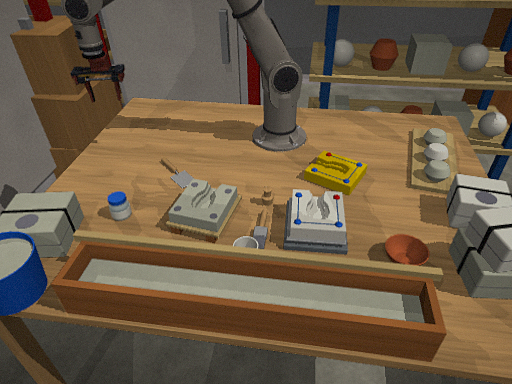

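The top view shows the white mould on the scale at about (201,175): red key at (181,191), blue keys at (182,154), (218,154) and (221,191). The yellow look-alike is at (180,262), and the grey mate with flat discs is at (310,178). The white one fits because it is white, sits on the scale and has one red and three blue keys.

```bash
cat > h.py <<'E'
import numpy as np,cv2
from scipy.optimize import least_squares
K4=np.array([[-60,60,48],[65,60,48],[65,-60,48],[-60,-60,48.]])/1000
def ray(s,uv):
    K=s["intrinsics"]; d=(np.array(uv,float)-K[:2,2])/K[0,0]; p=d.copy()
    for _ in range(20): p=d/(1+float(s["k1"])*(p@p))
    R=s["R"]; return -R.T@s["t"], R.T@np.array([p[0],p[1],1])
def atz(s,uv,z):
    c,d=ray(s,uv); return c+d*(z-c[2])/d[2]
def blobs(s,box=None):
    hsv=cv2.cvtColor(s["color"],cv2.COLOR_BGR2HSV); out={}
    for n,m in(("red",((hsv[...,0]<8)|(hsv[...,0]>172))&(hsv[...,1]>150)&(hsv[...,2]>60)),("blue",(abs(hsv[...,0].astype(int)-110)<15)&(hsv[...,1]>150)&(hsv[...,2]>60))):
        m=m.astype(np.uint8)
        if box: k=np.zeros_like(m);x0,y0,x1,y1=box;k[y0:y1,x0:x1]=1;m=m*k
        _,_,st,c=cv2.connectedComponentsWithStats(m)
        out[n]=[(c[i].round(1).tolist(),int(st[i,4])) for i in range(1,len(c)) if st[i,4]>5]
    return out
def fit(P):
    """4 xy -> mould origin x,y,yaw"""
    f=lambda q:(np.c_[np.cos(q[2])*K4[:,0]-np.sin(q[2])*K4[:,1]+q[0],np.sin(q[2])*K4[:,0]+np.cos(q[2])*K4[:,1]+q[1]]-P[:,:2]).ravel()
    r=least_squares(f,[.6,.1,0]); return r.x,r.fun.reshape(4,2)
E
python3 - <<'E'
from h import *
s=dict(np.load("top0.npz")); print(blobs(s,(165,140,240,215)))
cv2.imwrite("pics/crop.png",cv2.resize(s["color"][135:220,160:245],None,fx=6,fy=6,interpolation=cv2.INTER_CUBIC))
P=np.array([atz(s,u,.086) for u in[(181,191),(182,154),(218,154),(221,191)]]);print(P);q,r=fit(P);print(q[:2],np.degrees(q[2]),r)
s=dict(np.load("scene0.npz"));print(blobs(s,(280,180,350,255)))
E
```

```text
{'red': [([180.7, 191.4], 27)], 'blue': [([217.3, 153.2], 26), ([181.1, 154.3], 25), ([217.7, 190.6], 27)]}
[[0.4828099  0.23070858 0.086     ]
 [0.60612603 0.23351275 0.086     ]
 [0.60801631 0.11492651 0.086     ]
 [0.48495508 0.10120049 0.086     ]]
[0.54297905 0.1699819 ] 2.411292049018899 [[-0.00230209 -0.00330416]
 [-0.0007289  -0.00084926]
 [ 0.00242954 -0.00215677]
 [ 0.00060145  0.00631019]]
{'red': [([336.3, 196.8], 20)], 'blue': [([346.0, 180.8], 13), ([298.5, 194.5], 20), ([298.0, 203.5], 12), ([297.1, 221.2], 26), ([338.4, 224.0], 28)]}
```

View pics/crop.png

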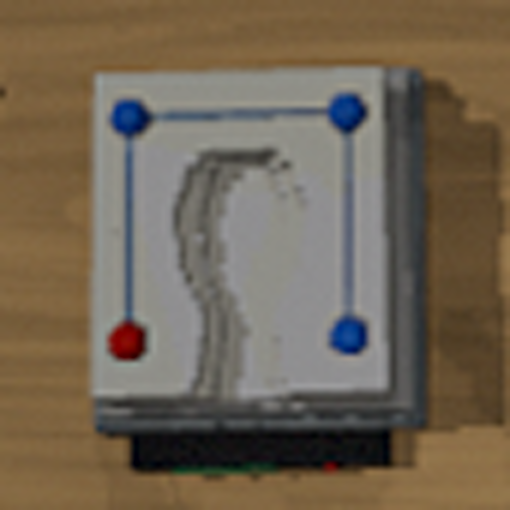

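The crop confirms it: white mould, red key at lower left, and a blue line running left, far, right to the last key at lower right.

Run:
```python
from h import *
s=dict(np.load("top0.npz"));t=dict(np.load("scene0.npz"))
U=[(180.7,191.4),(181.1,154.3),(217.3,153.2),(217.7,190.6)];V=[(336.3,196.8),(338.4,224),(297.1,221.2),(298.5,194.5)]
for c,W in((s,U),(t,V)):
    P=np.array([atz(c,u,.085) for u in W]);q,r=fit(P);print(q[:2],np.degrees(q[2]),r.round(4).tolist())
```

```text
[0.54354555 0.17437753] 2.4035662235607136 [[-0.0006, -0.0], [0.0006, 0.0004], [0.0, -0.0003], [-0.0001, -0.0001]]
[0.54571935 0.17425128] 2.1874066841272 [[-0.0002, 0.0], [0.0005, 0.0], [0.0002, 0.0003], [-0.0005, -0.0003]]
```

Call:
{"api": "apply_moves", "payload": {
  "steps": [
    {"dx": 1,"dy": -0.3,"rz": 0.4},
    {"dx": 1,"dy": -0.7,"rz": 0.4},
    {"dx": 1,"dy": -0.7,"rz": 0.4},
    {"dx": 1,"dy": -0.7,"rz": 0.4},
    {"dx": 0.9,"dy": -0.8,"rz": 0.4},
    {"dx": 0.9,"dy": -0.8,"rz": 0.4},
    {"dx": 0.8,"dy": -0.9,"rz": 0.4},
    {"dx": 0.7,"dy": -1,"rz": 0.44}
  ],
  "gripper": 255,
  "force": 20
}}

```text
$.steps[0]: bad value
```

Call:
{"api": "apply_moves", "payload": {
  "steps": [
    {"dx": 1,"dy": -0.3,"dz": 0,"rx": 0,"ry": 0,"rz": 0.3},
    {"dx": 1,"dy": -0.7,"dz": 0,"rx": 0,"ry": 0,"rz": 0.4},
    {"dx": 1,"dy": -0.7,"dz": 0,"rx": 0,"ry": 0,"rz": 0.4},
    {"dx": 1,"dy": -0.7,"dz": 0,"rx": 0,"ry": 0,"rz": 0.4},
    {"dx": 0.9,"dy": -0.8,"dz": 0,"rx": 0,"ry": 0,"rz": 0.4},
    {"dx": 0.9,"dy": -0.8,"dz": 0,"rx": 0,"ry": 0,"rz": 0.4},
    {"dx": 0.8,"dy": -0.9,"dz": 0,"rx": 0,"ry": 0,"rz": 0.3},
    {"dx": 0.7,"dy": -1,"dz": 0,"rx": 0,"ry": 0,"rz": 0.2}
  ],
  "gripper": 255,
  "force": 20
}}

```text
time_s: 0.77
tcp_pos: [0.3778, -0.4336, 0.2411]
eef_rot: [-180.0, 0.0, 2.1]
contact_force: [-0.2, -0.3, -0.3]
grip_width: 0.0378
finger_force: 0.0
```

Call:
{"api": "apply_moves", "payload": {
  "steps": [
    {"dx": 0.7,"dy": -1,"dz": 0,"rx": 0,"ry": 0,"rz": 0},
    {"dx": 0.7,"dy": -1,"dz": 0,"rx": 0,"ry": 0,"rz": 0},
    {"dx": 0.5,"dy": -1,"dz": 0,"rx": 0,"ry": 0,"rz": 0},
    {"dx": 0.5,"dy": -1,"dz": 0,"rx": 0,"ry": 0,"rz": 0},
    {"dx": 0.5,"dy": -1,"dz": 0,"rx": 0,"ry": 0,"rz": 0},
    {"dx": 0.2,"dy": -1,"dz": 0,"rx": 0,"ry": 0,"rz": 0},
    {"dx": 0,"dy": -1,"dz": 0,"rx": 0,"ry": 0,"rz": 0},
    {"dx": 0,"dy": -1,"dz": 0,"rx": 0,"ry": 0,"rz": 0}
  ]
}}

```text
time_s: 1.43
tcp_pos: [0.4603, -0.19, 0.241]
eef_rot: [-180.0, 0.0, 2.2]
contact_force: [-0.2, -0.7, 0.3]
grip_width: 0.0006
finger_force: 0.0
```

Call:
{"api": "apply_moves", "payload": {
  "steps": [
    {"dx": 0,"dy": -1,"dz": 0,"rx": 0,"ry": 0,"rz": 0},
    {"dx": 0,"dy": -1,"dz": 0,"rx": 0,"ry": 0,"rz": 0},
    {"dx": 0,"dy": -1,"dz": 0,"rx": 0,"ry": 0,"rz": 0},
    {"dx": 0,"dy": -1,"dz": 0,"rx": 0,"ry": 0,"rz": 0},
    {"dx": 0,"dy": -1,"dz": 0,"rx": 0,"ry": 0,"rz": 0},
    {"dx": 0,"dy": -1,"dz": 0,"rx": 0,"ry": 0,"rz": 0},
    {"dx": 0,"dy": -1,"dz": 0,"rx": 0,"ry": 0,"rz": 0},
    {"dx": 0,"dy": 0,"dz": 0,"rx": 0,"ry": 0,"rz": 0}
  ]
}}

```text
time_s: 2.1
tcp_pos: [0.4518, 0.024, 0.2415]
eef_rot: [-179.9, -0.0, 2.7]
contact_force: [-0.1, 0.2, -0.6]
grip_width: 0.0006
finger_force: 0.0
```

Call:
{"api": "apply_moves", "payload": {
  "steps": [
    {"dx": 0.3,"dy": -1,"dz": 0,"rx": 0,"ry": 0,"rz": 0},
    {"dx": 0.3,"dy": -1,"dz": 0,"rx": 0,"ry": 0,"rz": 0},
    {"dx": 0.3,"dy": -1,"dz": 0,"rx": 0,"ry": 0,"rz": 0},
    {"dx": 0.2,"dy": -1,"dz": 0.5,"rx": 0,"ry": 0,"rz": 0},
    {"dx": 0.2,"dy": -1,"dz": 0.5,"rx": 0,"ry": 0,"rz": 0},
    {"dx": 0,"dy": -1,"dz": 0.5,"rx": 0,"ry": 0,"rz": 0},
    {"dx": 0,"dy": -0.9,"dz": 0.5,"rx": 0,"ry": 0,"rz": 0},
    {"dx": 0,"dy": 0,"dz": 0,"rx": 0,"ry": 0,"rz": 0}
  ]
}}

```text
time_s: 2.77
tcp_pos: [0.4807, 0.2314, 0.1787]
eef_rot: [-179.9, 0.2, 2.6]
contact_force: [-0.2, 0.5, -0.7]
grip_width: 0.0003
finger_force: 0.0
```

Run:
```python
from h import *
from plant import robot
s=robot.snapshot("wrist"); cv2.imwrite("pics/w1.png",s["color"]); np.savez("w1.npz",**s)
print(blobs(s)); o=robot.observe(); print(o["tcp_pos"],o["eef_rot"],o["contact_force"])
q=np.array([.5445,.1743,np.radians(2.3)])
for k in K4:
    X=np.array([q[0]+np.cos(q[2])*k[0]-np.sin(q[2])*k[1],q[1]+np.sin(q[2])*k[0]+np.cos(q[2])*k[1],.085])
    c=s["R"]@X+s["t"];p=c[:2]/c[2];p=p*(1+s["k1"]*(p@p))*s["intrinsics"][0,0]+s["intrinsics"][:2,2];print(X,p)
```

```text
{'red': [([251.2, 192.3], 341)], 'blue': [([339.7, 81.8], 1799), ([252.0, 100.5], 6), ([251.0, 155.0], 49)]}
[0.48162932 0.22866705 0.1796511 ] [-179.99251156    0.19919441    2.4952312 ] [-0.55838438 -0.99072135  0.84493837]
[0.48214043 0.23184376 0.085     ] [250.83204656 191.43462236]
[0.60703973 0.23686023 0.085     ] [251.52074211  42.81390442]
[0.61185554 0.1169569  0.085     ] [399.5340496   43.92071922]
[0.48695624 0.11194043 0.085     ] [379.89901628 192.17900582]
```

View pics/w1.png

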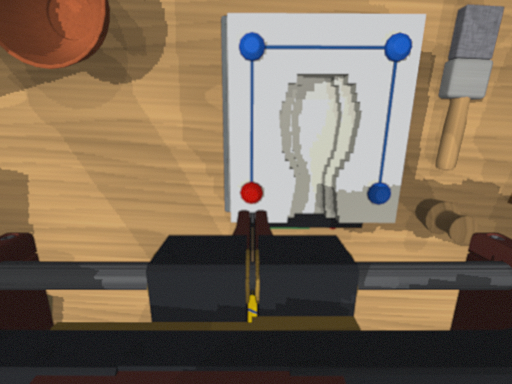

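The wrist view shows the keys at red (251,192), then blue (252,46), (398,46) and (379,193), all within a few px of the predicted positions. The hand is over the red key, so I'm descending.

Call:
{"api": "apply_moves", "payload": {
  "steps": [
    {"dx": 0,"dy": -0.05,"dz": 0.6,"rx": 0,"ry": 0,"rz": 0},
    {"dx": 0,"dy": 0,"dz": 0.6,"rx": 0,"ry": 0,"rz": 0},
    {"dx": 0,"dy": 0,"dz": 0.5,"rx": 0,"ry": 0,"rz": 0},
    {"dx": 0,"dy": 0,"dz": 0.3,"rx": 0,"ry": 0,"rz": 0},
    {"dx": 0,"dy": 0,"dz": 0.1,"rx": 0,"ry": 0,"rz": 0},
    {"dx": 0,"dy": 0,"dz": 0,"rx": 0,"ry": 0,"rz": 0},
    {"dx": 0,"dy": 0,"dz": 0,"rx": 0,"ry": 0,"rz": 0},
    {"dx": 0,"dy": 0,"dz": 0,"rx": 0,"ry": 0,"rz": 0}
  ]
}}

```text
time_s: 3.48
tcp_pos: [0.4839, 0.228, 0.1193]
eef_rot: [-180.0, -0.1, 2.2]
contact_force: [-0.9, 0.6, 1.0]
grip_width: 0.0003
finger_force: 0.0
```

Run:
```python
from h import *
from plant import robot
for i in range(3):
    o=robot.observe(); print(o["tcp_pos"],o["eef_rot"],o["contact_force"]); s=robot.snapshot("wrist")
```

```text
[0.48392906 0.22800797 0.1193352 ] [-1.79968980e+02 -8.85561490e-02  2.18156113e+00] [-0.94158224  0.59088001  0.97023985]
[0.48388041 0.22804862 0.11931292] [-1.79968630e+02 -9.09071220e-02  2.18835008e+00] [-0.47597768 -0.79909718 -0.57773656]
[0.4837771  0.22806903 0.11920166] [-1.79969374e+02 -8.07422980e-02  2.19096536e+00] [0.85862604 0.98438254 0.02418256]
```

Call:
{"api": "apply_moves", "payload": {
  "steps": [
    {"dx": -0.06,"dy": -0.12,"dz": 0.1,"rx": 0,"ry": 0,"rz": 0},
    {"dx": 0,"dy": 0,"dz": 0.1,"rx": 0,"ry": 0,"rz": 0},
    {"dx": 0,"dy": 0,"dz": 0.05,"rx": 0,"ry": 0,"rz": 0},
    {"dx": 0,"dy": 0,"dz": 0,"rx": 0,"ry": 0,"rz": 0},
    {"dx": 0,"dy": 0,"dz": 0,"rx": 0,"ry": 0,"rz": 0},
    {"dx": 0,"dy": 0,"dz": 0,"rx": 0,"ry": 0,"rz": 0},
    {"dx": 0,"dy": 0,"dz": 0,"rx": 0,"ry": 0,"rz": 0},
    {"dx": 0,"dy": 0,"dz": 0,"rx": 0,"ry": 0,"rz": 0}
  ]
}}

```text
time_s: 4.3
tcp_pos: [0.4814, 0.2314, 0.1109]
eef_rot: [-180.0, -0.0, 2.2]
contact_force: [0.4, -0.3, -0.1]
grip_width: 0.0009
finger_force: 0.0
```

Call:
{"api": "apply_moves", "payload": {
  "steps": [
    {"dx": 0,"dy": 0,"dz": 0.04,"rx": 0,"ry": 0,"rz": 0},
    {"dx": 0,"dy": 0,"dz": 0.04,"rx": 0,"ry": 0,"rz": 0},
    {"dx": 0,"dy": 0,"dz": 0.03,"rx": 0,"ry": 0,"rz": 0},
    {"dx": 0,"dy": 0,"dz": 0.02,"rx": 0,"ry": 0,"rz": 0},
    {"dx": 0,"dy": 0,"dz": 0,"rx": 0,"ry": 0,"rz": 0},
    {"dx": 0,"dy": 0,"dz": 0,"rx": 0,"ry": 0,"rz": 0},
    {"dx": 0,"dy": 0,"dz": 0,"rx": 0,"ry": 0,"rz": 0},
    {"dx": 0,"dy": 0,"dz": 0,"rx": 0,"ry": 0,"rz": 0}
  ]
}}

```text
time_s: 4.97
tcp_pos: [0.4813, 0.2314, 0.107]
eef_rot: [180.0, 0.0, 2.2]
contact_force: [-1.1, -0.5, 0.9]
grip_width: 0.0005
finger_force: 0.6
```

```bash
cat > f.py <<'E'
from h import *
from plant import robot
F=[];P=[]
for i in range(8):
    o=robot.observe(); F.append(o["contact_force"]);P.append(o["tcp_pos"]); s=robot.snapshot("wrist")
print(np.mean(F,0).round(2),np.round(P[::7],4).tolist(),o["eef_rot"].round(2),o["time_s"])
E
python3 f.py
```

```text
[-0.7  -0.68  1.16] [[0.4813, 0.2314, 0.107], [0.4813, 0.2314, 0.107]] [179.99   0.     2.2 ] 5.3167
```

Call:
{"api": "apply_moves", "payload": {
  "steps": [
    {"dx": 0,"dy": 0,"dz": 0.02,"rx": 0,"ry": 0,"rz": 0},
    {"dx": 0,"dy": 0,"dz": 0,"rx": 0,"ry": 0,"rz": 0},
    {"dx": 0,"dy": 0,"dz": 0,"rx": 0,"ry": 0,"rz": 0},
    {"dx": 0,"dy": 0,"dz": 0,"rx": 0,"ry": 0,"rz": 0},
    {"dx": 0,"dy": 0,"dz": 0,"rx": 0,"ry": 0,"rz": 0},
    {"dx": 0,"dy": 0,"dz": 0,"rx": 0,"ry": 0,"rz": 0},
    {"dx": 0,"dy": 0,"dz": 0,"rx": 0,"ry": 0,"rz": 0},
    {"dx": 0,"dy": 0,"dz": 0,"rx": 0,"ry": 0,"rz": 0}
  ]
}}

```text
time_s: 6.03
tcp_pos: [0.4813, 0.2314, 0.1064]
eef_rot: [180.0, 0.0, 2.2]
contact_force: [-1.5, -1.7, 2.2]
grip_width: 0.0005
finger_force: 1.0
```

```bash
python3 f.py
```

```text
[-0.9  -0.89  2.21] [[0.4813, 0.2314, 0.1064], [0.4813, 0.2314, 0.1063]] [180.    0.    2.2] 6.3833
```

Call:
{"api": "apply_moves", "payload": {
  "steps": [
    {"dx": 0,"dy": 0,"dz": -0.17,"rx": 0,"ry": 0,"rz": 0},
    {"dx": 0,"dy": 0,"dz": 0,"rx": 0,"ry": 0,"rz": 0},
    {"dx": 0.3,"dy": 0,"dz": 0,"rx": 0,"ry": 0,"rz": 0},
    {"dx": 0.4,"dy": 0,"dz": 0,"rx": 0,"ry": 0,"rz": 0},
    {"dx": 0.3,"dy": 0,"dz": 0,"rx": 0,"ry": 0,"rz": 0},
    {"dx": 0.2,"dy": 0,"dz": 0.1,"rx": 0,"ry": 0,"rz": 0},
    {"dx": 0.2,"dy": 0,"dz": 0.15,"rx": 0,"ry": 0,"rz": 0},
    {"dx": 0.2,"dy": 0,"dz": 0.03,"rx": 0,"ry": 0,"rz": 0}
  ]
}}

```text
time_s: 7.1
tcp_pos: [0.5293, 0.233, 0.102]
eef_rot: [180.0, 0.1, 2.2]
contact_force: [0.2, 0.2, -0.5]
grip_width: 0.0008
finger_force: 0.0
```

Call:
{"api": "apply_moves", "payload": {
  "steps": [
    {"dx": 0.3,"dy": 0,"dz": 0,"rx": 0,"ry": 0,"rz": 0},
    {"dx": 0.4,"dy": -0.01,"dz": 0,"rx": 0,"ry": 0,"rz": 0},
    {"dx": 0.4,"dy": -0.01,"dz": 0,"rx": 0,"ry": 0,"rz": 0},
    {"dx": 0.3,"dy": 0,"dz": 0,"rx": 0,"ry": 0,"rz": 0},
    {"dx": 0,"dy": 0,"dz": -0.15,"rx": 0,"ry": 0,"rz": 0},
    {"dx": 0,"dy": 0,"dz": -0.15,"rx": 0,"ry": 0,"rz": 0},
    {"dx": 0,"dy": 0,"dz": 0,"rx": 0,"ry": 0,"rz": 0},
    {"dx": 0.2,"dy": 0,"dz": 0,"rx": 0,"ry": 0,"rz": 0}
  ]
}}

```text
time_s: 7.77
tcp_pos: [0.576, 0.2361, 0.1125]
eef_rot: [180.0, 0.0, 2.3]
contact_force: [0.6, -0.5, 0.7]
grip_width: 0.0006
finger_force: 0.0
```

Call:
{"api": "apply_moves", "payload": {
  "steps": [
    {"dx": 0.3,"dy": 0,"dz": 0,"rx": 0,"ry": 0,"rz": 0},
    {"dx": 0.3,"dy": 0,"dz": 0,"rx": 0,"ry": 0,"rz": 0},
    {"dx": 0.3,"dy": 0,"dz": 0,"rx": 0,"ry": 0,"rz": 0},
    {"dx": 0.1,"dy": 0,"dz": 0,"rx": 0,"ry": 0,"rz": 0},
    {"dx": 0,"dy": 0,"dz": 0.05,"rx": 0,"ry": 0,"rz": 0},
    {"dx": 0,"dy": 0,"dz": 0.05,"rx": 0,"ry": 0,"rz": 0},
    {"dx": 0,"dy": 0,"dz": 0,"rx": 0,"ry": 0,"rz": 0},
    {"dx": 0,"dy": 0,"dz": 0,"rx": 0,"ry": 0,"rz": 0}
  ]
}}

```text
time_s: 8.43
tcp_pos: [0.6066, 0.2369, 0.1088]
eef_rot: [180.0, 0.0, 2.2]
contact_force: [-0.4, -0.3, -0.2]
grip_width: 0.0007
finger_force: 0.0
```

Call:
{"api": "apply_moves", "payload": {
  "steps": [
    {"dx": 0,"dy": 0,"dz": 0.03,"rx": 0,"ry": 0,"rz": 0},
    {"dx": 0,"dy": 0,"dz": 0.03,"rx": 0,"ry": 0,"rz": 0},
    {"dx": 0,"dy": 0,"dz": 0.02,"rx": 0,"ry": 0,"rz": 0},
    {"dx": 0,"dy": 0,"dz": 0,"rx": 0,"ry": 0,"rz": 0},
    {"dx": 0,"dy": 0,"dz": 0,"rx": 0,"ry": 0,"rz": 0},
    {"dx": 0,"dy": 0,"dz": 0,"rx": 0,"ry": 0,"rz": 0},
    {"dx": 0,"dy": 0,"dz": 0,"rx": 0,"ry": 0,"rz": 0},
    {"dx": 0,"dy": 0,"dz": 0,"rx": 0,"ry": 0,"rz": 0}
  ]
}}

```text
time_s: 9.1
tcp_pos: [0.6071, 0.237, 0.1067]
eef_rot: [-180.0, 0.0, 2.2]
contact_force: [-0.8, -0.2, 1.2]
grip_width: 0.0005
finger_force: 0.8
```

```bash
python3 f.py
```

```text
[-1.54  0.12  1.76] [[0.6071, 0.237, 0.1067], [0.6071, 0.237, 0.1066]] [-1.80e+02  1.00e-02  2.21e+00] 9.45
```

Key 2 touched with about 1.8 N. Next is the far end.

Call:
{"api": "apply_moves", "payload": {
  "steps": [
    {"dx": 0,"dy": 0,"dz": -0.17,"rx": 0,"ry": 0,"rz": 0},
    {"dx": 0,"dy": 0,"dz": 0,"rx": 0,"ry": 0,"rz": 0},
    {"dx": 0,"dy": 0.4,"dz": 0,"rx": 0,"ry": 0,"rz": 0},
    {"dx": 0,"dy": 0.4,"dz": 0,"rx": 0,"ry": 0,"rz": 0},
    {"dx": 0,"dy": 0.4,"dz": 0,"rx": 0,"ry": 0,"rz": 0},
    {"dx": 0,"dy": 0.2,"dz": 0.1,"rx": 0,"ry": 0,"rz": 0},
    {"dx": 0,"dy": 0.2,"dz": 0.15,"rx": 0,"ry": 0,"rz": 0},
    {"dx": 0,"dy": 0.2,"dz": 0.02,"rx": 0,"ry": 0,"rz": 0}
  ]
}}

```text
time_s: 10.17
tcp_pos: [0.6089, 0.1816, 0.1026]
eef_rot: [180.0, 0.1, 2.2]
contact_force: [0.1, 0.1, -0.4]
grip_width: 0.0005
finger_force: 0.0
```

Call:
{"api": "apply_moves", "payload": {
  "steps": [
    {"dx": 0.01,"dy": 0.3,"dz": 0,"rx": 0,"ry": 0,"rz": 0},
    {"dx": 0,"dy": 0.3,"dz": 0,"rx": 0,"ry": 0,"rz": 0},
    {"dx": 0,"dy": 0.3,"dz": 0,"rx": 0,"ry": 0,"rz": 0},
    {"dx": 0,"dy": 0,"dz": -0.15,"rx": 0,"ry": 0,"rz": 0},
    {"dx": 0,"dy": 0,"dz": -0.15,"rx": 0,"ry": 0,"rz": 0},
    {"dx": 0,"dy": 0,"dz": 0,"rx": 0,"ry": 0,"rz": 0},
    {"dx": 0,"dy": 0.2,"dz": 0,"rx": 0,"ry": 0,"rz": 0},
    {"dx": 0,"dy": 0.3,"dz": 0,"rx": 0,"ry": 0,"rz": 0}
  ]
}}

```text
time_s: 10.83
tcp_pos: [0.611, 0.1423, 0.113]
eef_rot: [-179.9, -0.0, 2.4]
contact_force: [0.2, -0.3, 0.4]
grip_width: 0.0005
finger_force: 0.0
```

Call:
{"api": "apply_moves", "payload": {
  "steps": [
    {"dx": 0,"dy": 0.3,"dz": 0,"rx": 0,"ry": 0,"rz": 0},
    {"dx": 0,"dy": 0.3,"dz": 0,"rx": 0,"ry": 0,"rz": 0},
    {"dx": 0,"dy": 0.2,"dz": 0,"rx": 0,"ry": 0,"rz": 0},
    {"dx": 0,"dy": 0,"dz": 0,"rx": 0,"ry": 0,"rz": 0},
    {"dx": 0,"dy": 0,"dz": 0.05,"rx": 0,"ry": 0,"rz": 0},
    {"dx": 0,"dy": 0,"dz": 0.05,"rx": 0,"ry": 0,"rz": 0},
    {"dx": 0,"dy": 0,"dz": 0,"rx": 0,"ry": 0,"rz": 0},
    {"dx": 0,"dy": 0,"dz": 0,"rx": 0,"ry": 0,"rz": 0}
  ]
}}

```text
time_s: 11.5
tcp_pos: [0.6119, 0.1176, 0.1095]
eef_rot: [-180.0, 0.0, 2.3]
contact_force: [-0.0, -0.2, -0.3]
grip_width: 0.0006
finger_force: 0.0
```

Call:
{"api": "apply_moves", "payload": {
  "steps": [
    {"dx": 0,"dy": 0,"dz": 0.03,"rx": 0,"ry": 0,"rz": 0},
    {"dx": 0,"dy": 0,"dz": 0.03,"rx": 0,"ry": 0,"rz": 0},
    {"dx": 0,"dy": 0,"dz": 0.03,"rx": 0,"ry": 0,"rz": 0},
    {"dx": 0,"dy": 0,"dz": 0,"rx": 0,"ry": 0,"rz": 0},
    {"dx": 0,"dy": 0,"dz": 0,"rx": 0,"ry": 0,"rz": 0},
    {"dx": 0,"dy": 0,"dz": 0,"rx": 0,"ry": 0,"rz": 0},
    {"dx": 0,"dy": 0,"dz": 0,"rx": 0,"ry": 0,"rz": 0},
    {"dx": 0,"dy": 0,"dz": 0,"rx": 0,"ry": 0,"rz": 0}
  ]
}}

```text
time_s: 12.17
tcp_pos: [0.6121, 0.1172, 0.1071]
eef_rot: [-180.0, -0.0, 2.2]
contact_force: [-0.7, 1.1, 1.6]
grip_width: 0.0007
finger_force: 0.6
```

```bash
python3 f.py
```

```text
[-0.33  1.08  1.66] [[0.6121, 0.1172, 0.1071], [0.6122, 0.1171, 0.107]] [-1.7999e+02 -1.0000e-02  2.2100e+00] 12.5167
```

Call:
{"api": "apply_moves", "payload": {
  "steps": [
    {"dx": 0,"dy": 0,"dz": 0.01,"rx": 0,"ry": 0,"rz": 0},
    {"dx": 0,"dy": 0,"dz": 0,"rx": 0,"ry": 0,"rz": 0},
    {"dx": 0,"dy": 0,"dz": -0.19,"rx": 0,"ry": 0,"rz": 0},
    {"dx": 0,"dy": 0,"dz": 0,"rx": 0,"ry": 0,"rz": 0},
    {"dx": -0.4,"dy": 0,"dz": 0,"rx": 0,"ry": 0,"rz": 0},
    {"dx": -0.4,"dy": 0,"dz": 0,"rx": 0,"ry": 0,"rz": 0},
    {"dx": -0.2,"dy": 0,"dz": 0.1,"rx": 0,"ry": 0,"rz": 0},
    {"dx": -0.2,"dy": 0,"dz": 0.17,"rx": 0,"ry": 0,"rz": 0}
  ]
}}

```text
time_s: 13.23
tcp_pos: [0.5761, 0.1154, 0.1045]
eef_rot: [180.0, -0.1, 2.2]
contact_force: [0.0, 0.2, -0.4]
grip_width: 0.0003
finger_force: 0.0
```

Call:
{"api": "apply_moves", "payload": {
  "steps": [
    {"dx": -0.3,"dy": 0,"dz": 0.06,"rx": 0,"ry": 0,"rz": 0},
    {"dx": -0.4,"dy": 0,"dz": 0,"rx": 0,"ry": 0,"rz": 0},
    {"dx": -0.4,"dy": 0,"dz": 0,"rx": 0,"ry": 0,"rz": 0},
    {"dx": -0.4,"dy": 0,"dz": 0,"rx": 0,"ry": 0,"rz": 0},
    {"dx": -0.3,"dy": 0,"dz": 0,"rx": 0,"ry": 0,"rz": 0},
    {"dx": 0,"dy": 0,"dz": -0.15,"rx": 0,"ry": 0,"rz": 0},
    {"dx": 0,"dy": 0,"dz": -0.15,"rx": 0,"ry": 0,"rz": 0},
    {"dx": 0,"dy": 0,"dz": 0,"rx": 0,"ry": 0,"rz": 0}
  ]
}}

```text
time_s: 13.9
tcp_pos: [0.5236, 0.1138, 0.1127]
eef_rot: [-180.0, -0.1, 2.2]
contact_force: [0.2, 0.1, -0.5]
grip_width: 0.0004
finger_force: 0.0
```

Call:
{"api": "apply_moves", "payload": {
  "steps": [
    {"dx": -0.3,"dy": 0,"dz": 0,"rx": 0,"ry": 0,"rz": 0},
    {"dx": -0.3,"dy": 0,"dz": 0,"rx": 0,"ry": 0,"rz": 0},
    {"dx": -0.3,"dy": 0,"dz": 0,"rx": 0,"ry": 0,"rz": 0},
    {"dx": -0.28,"dy": 0.01,"dz": 0,"rx": 0,"ry": 0,"rz": 0},
    {"dx": 0,"dy": 0,"dz": 0.05,"rx": 0,"ry": 0,"rz": 0},
    {"dx": 0,"dy": 0,"dz": 0.05,"rx": 0,"ry": 0,"rz": 0},
    {"dx": 0,"dy": 0,"dz": 0,"rx": 0,"ry": 0,"rz": 0},
    {"dx": 0,"dy": 0,"dz": 0,"rx": 0,"ry": 0,"rz": 0}
  ]
}}

```text
time_s: 14.57
tcp_pos: [0.4872, 0.1119, 0.1084]
eef_rot: [-180.0, -0.0, 2.2]
contact_force: [-0.2, 0.5, -0.1]
grip_width: 0.0006
finger_force: 0.0
```

Call:
{"api": "apply_moves", "payload": {
  "steps": [
    {"dx": 0,"dy": 0,"dz": 0.03,"rx": 0,"ry": 0,"rz": 0},
    {"dx": 0,"dy": 0,"dz": 0.03,"rx": 0,"ry": 0,"rz": 0},
    {"dx": 0,"dy": 0,"dz": 0,"rx": 0,"ry": 0,"rz": 0},
    {"dx": 0,"dy": 0,"dz": 0,"rx": 0,"ry": 0,"rz": 0},
    {"dx": 0,"dy": 0,"dz": 0,"rx": 0,"ry": 0,"rz": 0},
    {"dx": 0,"dy": 0,"dz": 0,"rx": 0,"ry": 0,"rz": 0},
    {"dx": 0,"dy": 0,"dz": 0,"rx": 0,"ry": 0,"rz": 0},
    {"dx": 0,"dy": 0,"dz": 0,"rx": 0,"ry": 0,"rz": 0}
  ]
}}

```text
time_s: 15.23
tcp_pos: [0.4871, 0.1119, 0.1068]
eef_rot: [-180.0, -0.0, 2.2]
contact_force: [0.7, -0.7, 1.1]
grip_width: 0.0007
finger_force: 0.7
```

```bash
python3 f.py
```

```text
[1.   0.04 1.48] [[0.4871, 0.1119, 0.1068], [0.4869, 0.1119, 0.1067]] [-1.80e+02 -1.00e-02  2.21e+00] 15.5833
```

Key 4 touched. A slight extra press to be sure, then lift clear.

Call:
{"api": "apply_moves", "payload": {
  "steps": [
    {"dx": 0,"dy": 0,"dz": 0.01,"rx": 0,"ry": 0,"rz": 0},
    {"dx": 0,"dy": 0,"dz": 0,"rx": 0,"ry": 0,"rz": 0},
    {"dx": 0,"dy": 0,"dz": -0.2,"rx": 0,"ry": 0,"rz": 0},
    {"dx": 0,"dy": 0,"dz": -0.7,"rx": 0,"ry": 0,"rz": 0},
    {"dx": 0,"dy": 0,"dz": -1,"rx": 0,"ry": 0,"rz": 0},
    {"dx": 0,"dy": 0,"dz": -1,"rx": 0,"ry": 0,"rz": 0},
    {"dx": 0,"dy": 0,"dz": -0.8,"rx": 0,"ry": 0,"rz": 0},
    {"dx": 0,"dy": 0,"dz": -0.4,"rx": 0,"ry": 0,"rz": 0}
  ]
}}

```text
time_s: 16.3
tcp_pos: [0.4872, 0.1122, 0.2325]
eef_rot: [-180.0, -0.2, 2.2]
contact_force: [1.4, -0.2, -1.4]
grip_width: 0.0003
finger_force: 0.0
```

Call:
{"api": "apply_moves", "payload": {
  "steps": [
    {"dx": 0,"dy": 0.5,"dz": 0,"rx": 0,"ry": 0,"rz": 0},
    {"dx": 0,"dy": 1,"dz": 0,"rx": 0,"ry": 0,"rz": 0},
    {"dx": 0,"dy": 1,"dz": 0,"rx": 0,"ry": 0,"rz": 0},
    {"dx": 0,"dy": 1,"dz": 0,"rx": 0,"ry": 0,"rz": 0},
    {"dx": 0,"dy": 1,"dz": 0,"rx": 0,"ry": 0,"rz": 0},
    {"dx": 0,"dy": 0.5,"dz": 0,"rx": 0,"ry": 0,"rz": 0},
    {"dx": 0,"dy": 0,"dz": 0,"rx": 0,"ry": 0,"rz": 0},
    {"dx": 0,"dy": 0,"dz": 0,"rx": 0,"ry": 0,"rz": 0}
  ]
}}

```text
time_s: 16.97
tcp_pos: [0.4919, -0.0384, 0.2292]
eef_rot: [-180.0, 0.1, 2.1]
contact_force: [-0.6, 1.0, 0.2]
grip_width: 0.0005
finger_force: 0.0
```

Run:
```python
from h import *
from plant import robot
for n in("top","scene"):
    s=robot.snapshot(n); cv2.imwrite(f"pics/{n}1.png",s["color"]); print(n,blobs(s,(165,140,240,215) if n=="top" else (280,180,350,255)))
o=robot.observe();print(o["tcp_pos"],o["joint_vel"].round(1),o["time_s"])
```

```text
top {'red': [([180.8, 191.5], 28)], 'blue': [([217.3, 153.2], 26), ([181.1, 154.3], 25), ([217.7, 190.6], 27)]}
scene {'red': [([336.3, 196.8], 20)], 'blue': [([346.0, 180.8], 13), ([298.5, 194.5], 20), ([298.0, 200.5], 6), ([297.1, 221.2], 26), ([338.4, 224.0], 28)]}
[ 0.49224401 -0.03656082  0.22934066] [-0.5  0.  -0.3 -0.2  0.2 -0.2  0. ] 17.0667
```

View pics/top1.png

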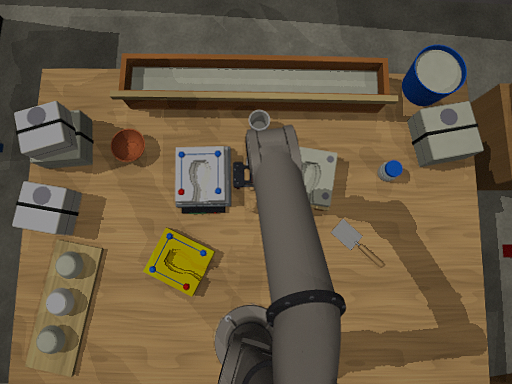

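The keys are at the same pixels as before (red at (181,191), blue at (181,154), (217,153) and (218,191)), so the mould hasn't moved. The hand is clear, above and to the right of it.

```bash
python3 -c "
from plant import robot
print(robot.close_job())"
```

```text
the job is handed in; nothing more can be done
None
```

I touched all four keys in order from red to last along the blue line, with about 1.5–2.2 N measured at each; the key positions in the images show the mould did not move, the hand finished clear, and the job was handed in at about 17 s.

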